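# Fetch the pulley from behind the oil filters

## Robot

A 6-joint arm with a two-finger parallel gripper is mounted at the origin on the work surface. World frame = base frame: x ahead of the robot, y to its left, z up, the work surface at z = 0. Lengths are in m, angles in rad, forces in N, time in s.
With the tool pointing down it reaches from about 0.3 to 0.875 m from the base axis. Payload 6.4 kg.
Tool frame: the origin (TCP) lies between the finger pads; the fingertips stand 25 mm ahead of it and the grasp point (between the pads) lies 6 mm ahead of it; z points along the fingers, y is the line along which they close (so a half turn about z gives the same grasp; the last joint's range is limited). The gripper opens to 85 mm and grips with 20 to 120 N. Pads are 22 mm wide; open, the fingers measure 114 mm over their backs; the gripper's body (76 mm by 85 mm) begins 54 mm behind the grasp point. The pads swing forward as they close: fully open they stand 13 mm farther back than shut.
Start: joints at [-1.476, 0.181, 1.607, -0, 1.354, -0.206], TCP at [0.17, -0.549, 0.256] pointing down, gripper open.
Joint ranges: [-2.99, 2.99], [-0.89, 2.07], [0.3, 2.58], [-1.14, 4.28], [0, 2.63], [-3.12, 3.12]. Speed limits (rad/s): [2.57, 2.57, 3.01, 3.14, 3.14, 3.14].

## Interface

Orientations are given as a unit quaternion [w, x, y, z].
In Python, from bench import ctrl gives the robot as it stands.
- The arm moves only by the tool servo_tool, never from a script. Its argument "series" is text: rows parted by semicolons, each of 7 numbers parted by spaces: the gripper command: -1 is fully open, 1 is shut, values between are in proportion, then the shift along the tool's x, y, z in m, then the turn, a rotation vector about the tool's x, y, z in degrees. A call has 1 to 12 rows; each row is the pose to reach, as a shift and turn from the pose commanded when the call began, along the tool's axes at that moment; what a row does not reach only later rows make up. A row lasts 1/12 s, in which the tool goes at most 41.7 mm and 7.16 degrees, less where a joint would pass 70% of its speed; a pose out of reach is approached as far as the arm can. A call with a gripper value outside its range is refused whole. The fingers move at their own pace and stop on an object; the grip force is fixed at half the most. Time passes only in rows, so rows that repeat a pose let the fingers close. It gives the time, the measured TCP pose, the force, the opening and the grip force at its end, in the units of the state.
- ctrl.get_obs(): the state, without advancing time (a new reading comes with each control period).
- ctrl.camera(name): name is "side" or "top" or "wrist"; returns a dict with "img" (384x512x3 uint8, red, green, blue), "z_map" (384x512 float32, m along the optical axis (not along the pixel's ray), 0 where there is no reading), "fovy" (degrees; the focal length in pixels is half the picture's height over the tangent of half this angle, whatever the lens; pixels are square), "cx", "cy" (the principal point, pixels), "extrinsics" (4x4, takes a point from camera to world coordinates); the wrist camera has in their place "T_tool_cam" (4x4, takes a point from camera to tool coordinates, whose origin is the TCP and whose axes are the flange's). Camera axes: x right, y down, z forward; pixel columns grow to the right and rows downward; lengths in m; the calibration is good to about 2 mm. A picture is of the moment at which its call begins: read the wrist's pose just before it.
- ctrl.hand_in(): hands the job in; it is judged then, once.
The state is a dict: "time_s": time; "q": joint angles; "dq": joint speeds; "joint_efforts": joint torques, N m; "eef_pos": TCP position; "eef_rot": TCP orientation; "wrist_force": force on the tool from outside, world axes, zero at the start; "torque": the same for the moment, N m; "opening": opening from 0.0 (shut) to 1.0 (fully open); "grasp_force": force on a finger pad.
Only numpy, scipy, OpenCV 4.12 (cv2) and the standard library are available. Lean on these libraries where they do the work, as an engineer would, in place of code of your own. Each camera call takes 0.05 s, during which the arm holds its last target. There are 200 camera calls.

## Task

A customer at the parts stall wants the belt pulley at the back of the blue-grey steel tray, but three oil filters stand round it in the way. Stand all three filters upright on the flat sheet of cardboard, then lay the pulley flat inside the customer's open carton, and then put each filter back upright in the tray on the same spot where it stood at the start, so that the stock stays as it was laid out. Set things down rather than letting them fall, do not tip a filter over, and leave the piston, the connecting rod and the small red box where they are.

Things in the scene. Friction and masses are not known exactly. Their poses are not given: they have to be found in the camera images.
- filter_white: white spin-on oil filter with a red band, an upright can 64 mm in diameter and 100 mm high with a domed top, straight-sided from 7 to 86 mm; about 0.3 kg. Origin: centre of its underside; z up. It stands in the steel tray at the start, on one of three spots round the pulley (which filter has which spot varies).
- filter_orange: orange spin-on oil filter with a black band, an upright can 64 mm in diameter and 100 mm high with a domed top, straight-sided from 7 to 86 mm; about 0.3 kg. Origin: centre of its underside; z up. It stands in the steel tray at the start, on one of three spots round the pulley (which filter has which spot varies).
- filter_blue: blue spin-on oil filter with a white band, an upright can 64 mm in diameter and 100 mm high with a domed top, straight-sided from 7 to 86 mm; about 0.3 kg. Origin: centre of its underside; z up. It stands in the steel tray at the start, on one of three spots round the pulley (which filter has which spot varies).
- pulley: bright steel ribbed belt pulley lying flat, 56 mm in diameter and 38 mm high, dark bore in the middle of its top; about 0.4 kg. Origin: centre of its underside; z is its axis, up. It lies in the tray near the middle of the rear wall (at about x = +39 mm, y = 0 of the tray), some 6 to 8 mm from that wall and from each of the three filters; once the filters are gone there is room for fingers on its two sides along the tray's y.
- bin: open blue-grey sheet-steel stock tray, fixed, 156 mm (its x) by 230 mm (its y) outside, walls 3 mm thick and 45 mm high, floor 3 mm thick. Origin: centre of its underside; x points to its rear wall, y along its long side, z up. The filters stand at about (30, 66), (-28, 0) and (30, -66) mm in its x, y, each within 2 mm; nearest gap between two filters about 24 mm.
- card: flat light-brown sheet of corrugated cardboard lying on the table, fixed, 300 mm (its x) by 140 mm (its y), 4 mm thick; the side area for the filters, lying on one side of the tray (left or right varies). Origin: centre of its underside; z up.
- carton: customer's open cardboard carton, fixed, 158 mm square outside with its flaps folded down outside (they spread to about 185 mm), walls 4 mm thick and 50 mm high, floor 4 mm thick; it is on the other side of the tray from the cardboard sheet. Origin: centre of its underside; z up.
- piston: aluminium engine piston standing crown up beyond the tray, 74 mm in diameter, 58 mm high; to be left alone. Origin: centre of its underside.
- conrod: dark steel connecting rod lying flat beyond the tray, 170 mm long, 20 mm high; to be left alone. Origin: middle of its shank, underside; y points to its small end.
- plug_box: small closed red carton with a yellow stripe, 48 x 70 x 36 mm high, on the table between the tray and the robot; to be left alone. Origin: centre of its underside.
Not all that is in view belongs to the job. Several things have the shape of the filter_blue; the one meant has the colours described above.

How it is judged:
On the way, in this order (a step that is already met when the one before it is completed fails the run):
1. all three filters stand upright on the cardboard sheet, let go (x of filter_white in the frame of card between -0.14 and 0.14 m and y of filter_white in the frame of card between -0.06 and 0.06 m and z of each of filter_white, filter_orange, filter_blue in the frame of card below 0.012 m and angle between each of filter_white, filter_orange, filter_blue's own z axis and vertical below 0.15 rad and linear speed of each of filter_white, filter_orange, filter_blue below 0.03 m/s and contact force between the fingers and filter_white below 0.1 N and x of filter_orange in the frame of card between -0.14 and 0.14 m and y of filter_orange in the frame of card between -0.06 and 0.06 m and contact force between the fingers and filter_orange below 0.1 N and x of filter_blue in the frame of card between -0.14 and 0.14 m and y of filter_blue in the frame of card between -0.06 and 0.06 m and contact force between the fingers and filter_blue below 0.1 N), for 0.2 s.
2. the pulley lies flat in the carton, let go, with the filters still on the sheet (all of step 1 and x of pulley in the frame of carton between -0.049 and 0.049 m and y of pulley in the frame of carton between -0.049 and 0.049 m and z of pulley in the frame of carton below 0.012 m and angle between pulley's own z axis and vertical below 0.15 rad and linear speed of pulley below 0.03 m/s and contact force between the fingers and pulley below 0.1 N), for 0.2 s.
At the end, for the whole second after the job is handed in: each filter stands upright (within 7 degrees) within 15 mm of where it itself stood at the start, and the pulley lies flat on the carton's floor (inside its walls); all are released and at rest (distance of each of filter_white, filter_orange, filter_blue from where it was at the start of the episode below 0.015 m and angle between each of filter_white, filter_orange, filter_blue's own z axis and vertical below 0.12 rad and linear speed of each of filter_white, filter_orange, filter_blue, pulley below 0.03 m/s and contact force between the fingers and filter_white below 0.1 N and contact force between the fingers and filter_orange below 0.1 N and contact force between the fingers and filter_blue below 0.1 N and x of pulley in the frame of carton between -0.049 and 0.049 m and y of pulley in the frame of carton between -0.049 and 0.049 m and z of pulley in the frame of carton below 0.012 m and angle between pulley's own z axis and vertical below 0.15 rad and contact force between the fingers and pulley below 0.1 N); the robot touches nothing.
It fails at once if a filter is tipped over (angle between any of filter_white, filter_orange, filter_blue's own z axis and vertical above 0.8 rad).
It fails at once if a filter or the pulley is let fall (faster than 0.7 m/s with no finger on it, a drop of about 25 mm) ((contact force between the fingers and filter_white below 0.02 N and linear speed of filter_white above 0.7 m/s) or (contact force between the fingers and filter_orange below 0.02 N and linear speed of filter_orange above 0.7 m/s) or (contact force between the fingers and filter_blue below 0.02 N and linear speed of filter_blue above 0.7 m/s) or (contact force between the fingers and pulley below 0.02 N and linear speed of pulley above 0.7 m/s)).
It fails at once if the piston, the connecting rod or the small red box is pushed more than 20 mm (distance of any of piston, conrod, plug_box from where it was at the start of the episode above 0.02 m).
It also fails if it takes over 141 s, if anything falls off the work surface, if the arm or the gripper's body presses on something with over 40 N, if the wrist force passes 120 N, or if a joint passes its speed limit or range.

## Working session

There is one attempt and no reset: what is moved stays moved. The work goes in short steps, Python scripts to look and compute and a tool call to move; the robot and the scene stay as the last step left them, time stands still between calls to the robot, and variables do not carry over. Pictures are saved under pics/ and viewed, at most 14 in all, crops included, and the job is handed in when it is done.

Besides the shell and the picture viewer there is one more tool, called after "Call:" by a JSON object that holds its "name" and its "arguments", one argument or row to a line. servo_tool: Moves the arm, as the interface text tells. Its arguments: {"type":"object","properties":{"series":{"type":"string"}},"required":["series"]}

```bash
mkdir -p pics; ls; cat > h.py <<'E'
import numpy as np, cv2
from bench import ctrl
from scipy.spatial.transform import Rotation as R
def tcp():
    o=ctrl.get_obs(); w,x,y,z=o["eef_rot"]; T=np.eye(4)
    T[:3,:3]=R.from_quat([x,y,z,w]).as_matrix(); T[:3,3]=o["eef_pos"]; return T
def cam(n):
    T=tcp(); c=ctrl.camera(n)
    c["E"]=T@np.array(c["T_tool_cam"]) if n=="wrist" else np.array(c["extrinsics"])
    c["f"]=192/np.tan(np.radians(c["fovy"])/2); return c
def save(c,name): cv2.imwrite("pics/"+name,c["img"][:,:,::-1])
def cloud(c):
    v,u=np.mgrid[:384,:512]; z=c["z_map"]
    p=np.stack([(u-c["cx"])/c["f"]*z,(v-c["cy"])/c["f"]*z,z],-1)
    return p@c["E"][:3,:3].T+c["E"][:3,3]
def ray(c,u,v,h):
    d=c["E"][:3,:3]@np.array([(u-c["cx"])/c["f"],(v-c["cy"])/c["f"],1]); o=c["E"][:3,3]
    return o+d*(h-o[2])/d[2]
E
python3 - <<'E'
from h import *
for n in("top","side"):
    c=cam(n); save(c,n+"0.png"); print(n,c["f"],c["cx"],c["cy"],c["E"].round(3).tolist()); np.savez(n+"0.npz",**{k:c[k] for k in("img","z_map","E","f","cx","cy")})
print(tcp().round(3))
E
```

```text
pics
top 417.4796318917141 257.11579659599926 188.84385556211893 [[-0.019, -0.989, 0.144, 0.396], [-1.0, 0.018, -0.006, 0.012], [0.003, -0.144, -0.99, 1.105], [0.0, 0.0, 0.0, 1.0]]
side 398.886470555044 257.5054169578656 192.73688322768135 [[-0.905, -0.22, 0.363, 0.241], [-0.425, 0.45, -0.785, 0.709], [0.009, -0.865, -0.501, 0.485], [0.0, 0.0, 0.0, 1.0]]
[[ 0.955  0.296 -0.     0.17 ]
 [ 0.296 -0.955  0.002 -0.549]
 [ 0.    -0.001 -1.     0.255]
 [ 0.     0.     0.     1.   ]]
```

View pics/top0.png

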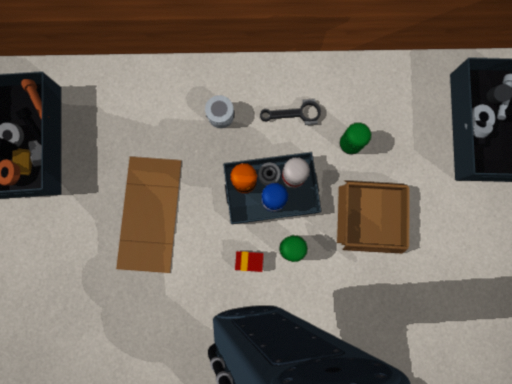

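View pics/side0.png

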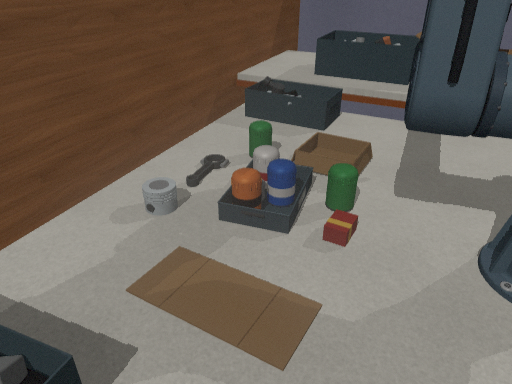

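Top view: the white filter is at (296,171), orange at (244,177), blue at (275,196) and the pulley at (270,173). The card is at (150,215) and the carton at (374,216). Look-alikes for the blue filter are the green cans at (355,138) and (293,248), and the chosen one is blue with a white band. The side view agrees: blue with white band at (281,182), green cans at (342,186) and (260,140).

```bash
python3 - <<'E'
from h import *
from scipy.optimize import least_squares
C={}
for n in("top","side"):
    d=dict(np.load(n+"0.npz")); d={k:(v if v.ndim else float(v)) for k,v in d.items()}; P=cloud(d); C[n]=d
    hsv=cv2.cvtColor(d["img"],cv2.COLOR_RGB2HSV).astype(int); H,S,V=hsv[...,0],hsv[...,1],hsv[...,2]; z=P[...,2]
    roi=(P[...,0]>.25)&(P[...,0]<.62)&(abs(P[...,1])<.2)
    M=dict(orange=(H>3)&(H<18)&(S>170)&(z>.05)&roi&(P[...,1]>0),blue=(H>105)&(H<130)&(S>170)&(z>.03)&roi,white=(S<60)&(z>.06)&roi&(V>80)&(P[...,1]<.0),green=(H>45)&(H<85)&(S>120))
    for k,m in M.items():
        for i in range(1,(cc:=cv2.connectedComponentsWithStats(m.astype(np.uint8)))[0]):
            if cc[2][i,4]<60: continue
            p=P[cc[1]==i]; p=p[np.isfinite(p).all(1)]
            top=np.percentile(p[:,2],97); s=p[(p[:,2]<top-.016)&(p[:,2]>.03)]
            r=least_squares(lambda q:np.hypot(s[:,0]-q[0],s[:,1]-q[1])-.032,p[:,:2].mean(0),loss="soft_l1",f_scale=.002).x if len(s)>15 else None
            hi=p[p[:,2]>top-.012]
            print(n,k,cc[2][i].tolist(),"top",top.round(4),"hi centroid",((hi.max(0)+hi.min(0))/2)[:2].round(4),"fit",r,len(s))
    # card & carton & tray
    hue=(H>8)&(H<22)&(S>80)
    card=hue&(abs(z-.004)<.012)&(P[...,1]>.15)&(P[...,0]<.55)
    ct,_=cv2.findContours(cv2.morphologyEx(card.astype(np.uint8),cv2.MORPH_OPEN,np.ones((3,3))),0,1); ct=max(ct,key=cv2.contourArea)
    w=np.array([ray(d,*q[0],.004)[:2] for q in ct]); bx=cv2.minAreaRect((w*1000).astype(np.float32)); print(n,"card",bx,"z",np.median(z[card]))
    rim=hue&(z>.038)&(z<.065)&(P[...,1]<-.08)&(P[...,0]<.6)&(P[...,1]>-.4)
    print("carton",cv2.minAreaRect((P[rim][:,:2]*1000).astype(np.float32)),"z",np.median(z[rim]))
    tr=(z>.035)&(z<.055)&roi&(V<90)&(abs(P[...,1])<.14)&(P[...,0]>.33)&(S<200)
    print("tray",cv2.minAreaRect((P[tr][:,:2]*1000).astype(np.float32)),"z",np.median(z[tr]), tr.sum())
d=C["top"]; P=cloud(d)
g=cv2.cvtColor(d["img"],cv2.COLOR_RGB2GRAY)
print("pulley ray", ray(d,270,173,.041), P[165:182:3,262:280:3,2].round(3))
E
```

```text
top orange [231, 163, 26, 28, 572] top 0.1056 hi centroid [0.5024 0.0383] fit [0.57820583 0.03802376] 63
top blue [262, 183, 26, 27, 551] top 0.1054 hi centroid [ 0.4766 -0.0279] fit [ 0.52782394 -0.03781196] 35
top white [283, 158, 26, 26, 517] top 0.1056 hi centroid [ 0.5897 -0.0912] fit [ 0.59076536 -0.09309533] 40
top green [340, 123, 31, 31, 669] top 0.102 hi centroid [ 0.5513 -0.1339] fit [ 0.67911004 -0.25239323] 161
top green [280, 236, 27, 25, 534] top 0.103 hi centroid [ 0.3986 -0.0487] fit [ 0.39937798 -0.08124918] 26
top card ((451.86077880859375, 295.50030517578125), (140.49874877929688, 208.240966796875), 84.79668426513672) z 0.00443902201631885
carton ((478.48687744140625, -295.8977355957031), (168.60189819335938, 169.2512969970703), 85.54874420166016) z 0.04831410503692002
tray ((496.8869934082031, -24.24200439453125), (229.6280517578125, 244.78759765625), 89.61898803710938) z 0.04346402758803225 663
side white [253, 145, 31, 25, 503] top 0.1031 hi centroid [ 0.5763 -0.0823] fit [ 0.59094831 -0.09378699] 176
side green [332, 164, 25, 16, 220] top 0.1008 hi centroid [0.3316 0.3069] fit None 0
side card ((451.3614501953125, 296.83221435546875), (141.22462463378906, 207.86178588867188), 84.81194305419922) z 0.0038575556058209337
carton ((477.9652099609375, -293.03729248046875), (169.61611938476562, 166.45751953125), 85.30419158935547) z 0.04521561083251324
tray ((489.0966491699219, -1.70648193359375), (257.3004150390625, 205.37106323242188), 71.26868438720703) z 0.0436547992613997 1013
pulley ray [ 0.59206625 -0.02903988  0.041     ] [[0.041 0.044 0.038 0.041 0.041 0.041]
 [0.041 0.04  0.038 0.04  0.042 0.044]
 [0.042 0.041 0.046 0.038 0.042 0.043]
 [0.041 0.041 0.045 0.04  0.042 0.042]
 [0.04  0.041 0.044 0.042 0.04  0.041]
 [0.04  0.045 0.04  0.039 0.045 0.041]]
```

```bash
python3 - <<'E'
import cv2
a=cv2.imread("pics/top0.png")[145:235,215:330]; cv2.imwrite("pics/crop0.png",cv2.resize(a,None,fx=6,fy=6,interpolation=2))
E
```

```text
(no output)
```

View pics/crop0.png

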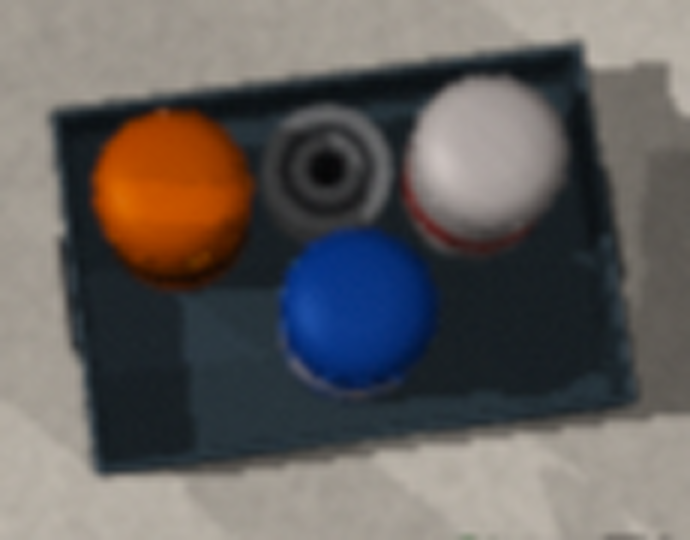

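The crop shows orange (170,195), white (487,160), blue (360,308) and pulley bore (328,170), with tray rim corners at (55,110), (582,45), (632,400) and (98,470). Blue has a white band, so it is the right one. Next: cast rays to the right heights.

```bash
python3 - <<'E'
from h import *
d={k:(v if v.ndim else float(v)) for k,v in dict(np.load("top0.npz")).items()}
px=lambda u,v:(215+(u+.5)/6-.5,145+(v+.5)/6-.5)
k=np.array([ray(d,*px(*q),.045)[:2] for q in[(55,110),(582,45),(632,400),(98,470)]]); 
print("tray corners",k.round(4)); c=k.mean(0); 
yx=k[0]-k[1]+k[3]-k[2]; yaw=np.arctan2(yx[1],yx[0])-np.pi/2; print("centre",c,"yaw deg",np.degrees(yaw),np.linalg.norm(k[0]-k[1]),np.linalg.norm(k[0]-k[3]))
Rm=np.array([[np.cos(yaw),-np.sin(yaw)],[np.sin(yaw),np.cos(yaw)]])
for n,s in dict(orange=(30,66),blue=(-28,0),white=(30,-66),pulley=(39,0)).items(): print(n,(c+Rm@np.array(s)/1000).round(4))
for n,q in dict(orange=(172,185),white=(489,150),blue=(360,302)).items(): print("ray",n,ray(d,*px(*q),.096)[:2].round(4))
P=cloud(d); hsv=cv2.cvtColor(d["img"],cv2.COLOR_RGB2HSV).astype(int);H,S=hsv[...,0],hsv[...,1]
m=(H>8)&(H<22)&(S>80)&(P[...,2]<.02)&(P[...,1]>.15)&(P[...,1]<.45)&(P[...,0]<.75)
ct,_=cv2.findContours(cv2.morphologyEx(m.astype(np.uint8),2,np.ones((3,3))),0,1); ct=max(ct,key=cv2.contourArea)
print("card",cv2.minAreaRect(np.array([ray(d,*q[0],.004)[:2]*1000 for q in ct],np.float32)))
c=[ray(d,u,v,.05)[:2] for u,v in((344,183),(406,186),(404,248),(341,242))];print("carton",np.array(c).round(3),np.mean(c,0))
E
```

```text
tray corners [[ 0.6201  0.0902]
 [ 0.6446 -0.1383]
 [ 0.49   -0.1537]
 [ 0.4645  0.0732]]
centre [ 0.55479866 -0.03215132] yaw deg 6.260186761644125 0.22991304999001339 0.156441392941505
orange [0.5774 0.0367]
blue [ 0.527  -0.0352]
white [ 0.5918 -0.0945]
pulley [ 0.5936 -0.0279]
ray orange [0.5771 0.0389]
ray white [ 0.5893 -0.0913]
ray blue [ 0.5274 -0.0368]
card ((496.85675048828125, 291.38720703125), (140.4410400390625, 298.74658203125), 84.72669219970703)
carton [[ 0.561 -0.218]
 [ 0.55  -0.376]
 [ 0.393 -0.36 ]
 [ 0.411 -0.203]] [ 0.47889287 -0.28911382]
```

Call:
{"name": "servo_tool", "arguments": {
  "series": "-1 .04 -.03 0 0 0 1; -1 .08 -.06 0 0 0 2; -1 .11 -.086 0 0 0 3; -1 .14 -.11 0 0 0 4; -1 .17 -.132 0 0 0 5; -1 .2 -.156 0 0 0 6; -1 .23 -.18 0 0 0 7; -1 .25 -.195 0 0 0 8; -1 .27 -.21 0 0 0 9; -1 .28 -.22 0 0 0 10; -1 .28 -.22 0 0 0 10.9; -1 .28 -.22 0 0 0 10.9"
}}

```text
time_s: 1.1
eef_pos: [0.3727, -0.2556, 0.2561]
eef_rot: [-0.0, 0.998, 0.056, -0.0]
wrist_force: [0.3, 0.3, -0.3]
opening: 1.0
grasp_force: 0.0
```

```bash
cat >> h.py <<'E'
YAW=np.radians(6.26)
def to(x,y,z,yaw=YAW):
    "shift in tool axes and turn about tool z to a world TCP target"
    T=tcp(); d=T[:3,:3].T@(np.array([x,y,z])-T[:3,3]); a=np.arctan2(T[1,0],T[0,0])
    print("tcp",T[:3,3].round(4),"yaw",np.degrees(a).round(2),"shift",d.round(4),"turnz",np.degrees(a-yaw).round(2))
E
python3 -c "
from h import *
to(.578,.038,.2)"
```

```text
tcp [ 0.3727 -0.2556  0.2561] yaw 6.41 shift [ 0.2368 -0.2688  0.056 ] turnz 0.15
```

Call:
{"name": "servo_tool", "arguments": {
  "series": "-1 .026 -.03 .006 0 0 0; -1 .053 -.06 .012 0 0 0; -1 .08 -.09 .018 0 0 0; -1 .106 -.12 .025 0 0 0; -1 .132 -.15 .031 0 0 0; -1 .158 -.18 .037 0 0 0; -1 .18 -.206 .043 0 0 0; -1 .2 -.228 .048 0 0 0; -1 .216 -.246 .052 0 0 0; -1 .228 -.26 .055 0 0 0; -1 .237 -.269 .056 0 0 0; -1 .237 -.269 .056 0 0 0"
}}

```text
time_s: 2.1
eef_pos: [0.5794, 0.0378, 0.1996]
eef_rot: [-0.0, 0.998, 0.056, -0.0]
wrist_force: [0.3, 0.4, 0.1]
opening: 0.997
grasp_force: 0.0
```

```bash
python3 - <<'E'
from h import *
c=cam("wrist"); save(c,"w1.png"); print(c["T_tool_cam"],c["f"],c["cx"],c["cy"])
P=cloud(c); hsv=cv2.cvtColor(c["img"],cv2.COLOR_RGB2HSV).astype(int);H,S=hsv[...,0],hsv[...,1]
for n,m in dict(orange=(H>3)&(H<18)&(S>170),blue=(H>105)&(H<130)&(S>150)).items():
    m=m&(P[...,2]>.05); q=P[m]
    if len(q): hi=q[q[:,2]>.08]; print(n,len(q),np.percentile(q[:,2],98),((hi.max(0)+hi.min(0))/2).round(4),np.ptp(hi,axis=0))
to(.578,.038,.074)
E
```

```text
[[ 9.21202511e-04 -9.59838454e-01 -2.80551765e-01  7.16551738e-02]
 [ 9.99998972e-01  1.19241245e-03 -7.96009095e-04 -3.12407277e-04]
 [ 1.09857356e-03 -2.80550743e-01  9.59838566e-01 -1.18363646e-01]
 [ 0.00000000e+00  0.00000000e+00  0.00000000e+00  1.00000000e+00]] 279.08197166159584 256.2591623875422 190.1325720141152
orange 4484 0.10467271382681442 [0.6001 0.0384 0.1992] [0.10098236 0.0880366  0.23750237]
blue 3485 0.24216568202946664 [0.5758 0.0237 0.1991] [0.14967336 0.18075797 0.23775868]
tcp [0.5788 0.0369 0.1998] yaw 6.37 shift [-0.0005 -0.0012  0.1258] turnz 0.11
```

View pics/w1.png

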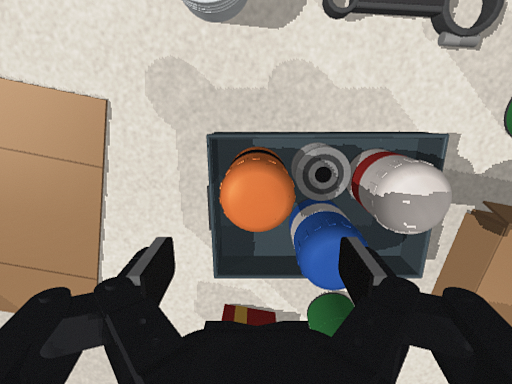

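The wrist view shows orange at (257,197), centred between the fingers, with white, blue and the pulley around it. I'll descend.

Call:
{"name": "servo_tool", "arguments": {
  "series": "-1 .001 0 .03 0 0 0; -1 .001 0 .06 0 0 0; -1 .001 0 .09 0 0 0; -1 .001 0 .112 0 0 0; -1 .001 0 .126 0 0 0; -1 .001 0 .126 0 0 0; .5 .001 0 .126 0 0 0; .5 .001 0 .126 0 0 0; .5 .001 0 .126 0 0 0; .5 .001 0 .126 0 0 0; .5 .001 0 .126 0 0 0; .5 .001 0 .126 0 0 0"
}}

```text
time_s: 3.15
eef_pos: [0.5807, 0.0369, 0.0761]
eef_rot: [0.001, 0.998, 0.055, 0.001]
wrist_force: [-1.9, -1.2, 6.1]
opening: 0.733
grasp_force: 66.9
```

Call:
{"name": "servo_tool", "arguments": {
  "series": ".5 0 0 0 0 0 0; .5 0 0 0 0 0 0; .5 0 0 -.01 0 0 0; .5 0 0 -.025 0 0 0; .5 0 0 -.05 0 0 0; .5 0 0 -.07 0 0 0; .5 0 0 -.08 0 0 0; .5 0 0 -.08 0 0 0"
}}

```text
time_s: 3.82
eef_pos: [0.581, 0.0376, 0.1571]
eef_rot: [0.0, 0.998, 0.055, 0.002]
wrist_force: [0.3, 0.0, -3.5]
opening: 0.737
grasp_force: 66.9
```

```bash
python3 - <<'E'
from h import *
c=cam("wrist"); save(c,"w2.png"); print(ctrl.get_obs()["grasp_force"],ctrl.get_obs()["opening"])
a=np.radians(-5.27); e=np.array([np.cos(a),np.sin(a)])
for s in(.09,0,-.09):
    p=np.array([.497,.2915])+e*s; print(s,p); to(*p,.154)
E
```

```text
66.9003438949585 0.737162175531309
0.09 [0.58661956 0.28323357]
tcp [0.58   0.0376 0.1552] yaw 6.34 shift [ 0.0338 -0.2434  0.0012] turnz 0.08
0 [0.497  0.2915]
tcp [0.58   0.0376 0.1552] yaw 6.34 shift [-0.0544 -0.2615  0.0011] turnz 0.08
-0.09 [0.40738044 0.29976643]
tcp [0.58   0.0376 0.1552] yaw 6.34 shift [-0.1426 -0.2796  0.0009] turnz 0.08
```

View pics/w2.png

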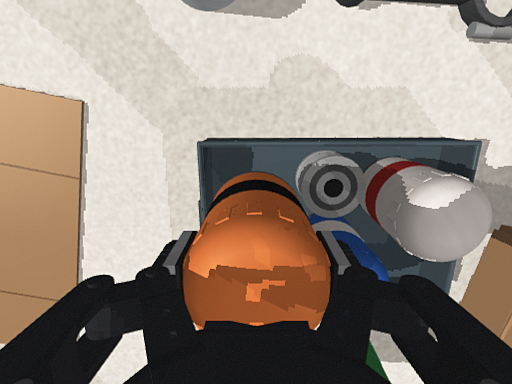

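The filter is held and hangs straight, and the others are undisturbed. Carrying it to the far slot of the card.

Call:
{"name": "servo_tool", "arguments": {
  "series": ".5 .002 -.012 0 0 0 0; .5 .007 -.04 0 0 0 0; .5 .012 -.074 0 0 0 0; .5 .017 -.11 0 0 0 0; .5 .022 -.146 0 0 0 0; .5 .026 -.18 0 0 0 0; .5 .03 -.21 0 0 0 0; .5 .032 -.232 0 0 0 0; .5 .033 -.243 0 0 0 0; .5 .033 -.243 .015 0 0 0; .5 .033 -.243 .035 0 0 0; .5 .033 -.243 .05 0 0 0"
}}

```text
time_s: 4.87
eef_pos: [0.5838, 0.2828, 0.1014]
eef_rot: [0.0, 0.998, 0.056, -0.002]
wrist_force: [-0.6, -1.1, -4.4]
opening: 0.735
grasp_force: 67.3
```

Call:
{"name": "servo_tool", "arguments": {
  "series": ".5 0 0 .012 0 0 0; .5 0 0 .02 0 0 0; .5 0 0 .025 0 0 0; .5 0 0 .0275 0 0 0; .5 0 0 .0285 0 0 0; .5 0 0 .0285 0 0 0; .5 0 0 .0285 0 0 0"
}}

```text
time_s: 5.45
eef_pos: [0.5856, 0.2826, 0.0772]
eef_rot: [0.0, 0.998, 0.055, 0.0]
wrist_force: [-4.9, -1.5, 5.9]
opening: 0.736
grasp_force: 67.5
```

Call:
{"name": "servo_tool", "arguments": {
  "series": ".2 0 0 0 0 0 0; -.2 0 0 0 0 0 0; -1 0 0 0 0 0 0; -1 0 0 0 0 0 0; -1 0 0 0 0 0 0; -1 0 0 0 0 0 0; -1 0 0 -.03 0 0 0; -1 0 0 -.065 0 0 0; -1 0 0 -.1 0 0 0; -1 0 0 -.12 0 0 0; -1 0 0 -.125 0 0 0; -1 0 0 -.125 0 0 0"
}}

```text
time_s: 6.45
eef_pos: [0.5868, 0.283, 0.2032]
eef_rot: [-0.001, 0.998, 0.055, 0.002]
wrist_force: [0.6, 0.2, -0.8]
opening: 0.998
grasp_force: 0.0
```

```bash
python3 - <<'E'
from h import *
c=cam("wrist"); save(c,"w3.png"); to(.5275,-.037,.2)
E
```

```text
tcp [0.5856 0.2827 0.2009] yaw 6.33 shift [-0.093   0.3113  0.0007] turnz 0.07
```

View pics/w3.png

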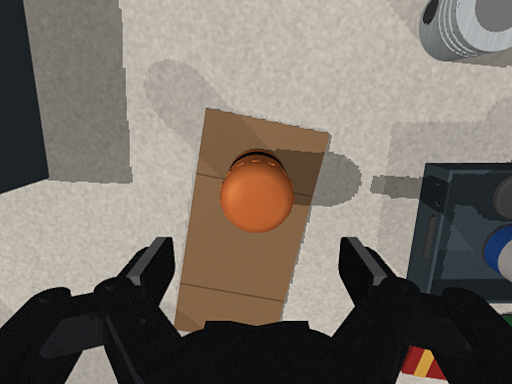

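Orange stands upright on the card, at pixel (257,195). On to blue.

Call:
{"name": "servo_tool", "arguments": {
  "series": "-1 -.009 .032 0 0 0 0; -1 -.02 .066 0 0 0 0; -1 -.03 .1 0 0 0 0; -1 -.04 .134 0 0 0 0; -1 -.05 .168 0 0 0 0; -1 -.06 .202 0 0 0 0; -1 -.07 .236 0 0 0 0; -1 -.08 .266 0 0 0 0; -1 -.086 .29 0 0 0 0; -1 -.091 .305 0 0 0 0; -1 -.093 .311 0 0 0 0; -1 -.093 .311 0 0 0 0"
}}

```text
time_s: 7.5
eef_pos: [0.5262, -0.0376, 0.1989]
eef_rot: [-0.001, 0.999, 0.054, -0.002]
wrist_force: [0.4, 0.8, 0.6]
opening: 1.0
grasp_force: 0.0
```

```bash
python3 - <<'E'
from h import *
c=cam("wrist"); save(c,"w4.png"); to(.5275,-.037,.074)
hsv=cv2.cvtColor(c["img"],cv2.COLOR_RGB2HSV).astype(int);H,S=hsv[...,0],hsv[...,1]
m=((H>105)&(H<130)&(S>150)).astype(np.uint8); n,l,s,ce=cv2.connectedComponentsWithStats(m)
for i in range(1,n):
    if s[i,4]>400: print(s[i],ce[i].round(1),ray(c,*ce[i],.095).round(4))
E
```

```text
tcp [ 0.5266 -0.0366  0.1992] yaw 6.26 shift [0.0012 0.0007 0.1252] turnz -0.0
[ 220  150   77   78 4592] [257.8 189.6] [ 0.533  -0.0375  0.095 ]
```

View pics/w4.png

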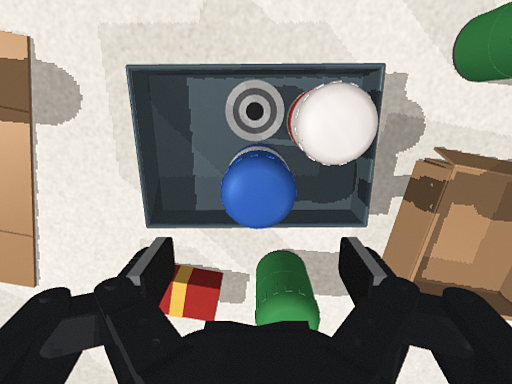

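Blue at (258,193) is centred. The fingers will pass white with about 15 mm to spare, and the green can at (285,290) is clear.

Call:
{"name": "servo_tool", "arguments": {
  "series": "-1 .001 0 .03 0 0 0; -1 .001 0 .06 0 0 0; -1 .001 0 .09 0 0 0; -1 .001 0 .112 0 0 0; -1 .001 0 .1255 0 0 0; -1 .001 0 .1255 0 0 0; .5 .001 0 .1255 0 0 0; .5 .001 0 .1255 0 0 0; .5 .001 0 .1255 0 0 0; .5 .001 0 .1255 0 0 0; .5 .001 0 .1255 0 0 0; .5 .001 0 .1255 0 0 0"
}}

```text
time_s: 8.55
eef_pos: [0.5295, -0.0366, 0.0766]
eef_rot: [0.0, 0.998, 0.055, 0.001]
wrist_force: [0.7, 0.9, 6.2]
opening: 0.734
grasp_force: 66.7
```

Call:
{"name": "servo_tool", "arguments": {
  "series": ".5 0 0 0 0 0 0; .5 0 0 0 0 0 0; .5 0 0 -.01 0 0 0; .5 0 0 -.025 0 0 0; .5 0 0 -.05 0 0 0; .5 0 0 -.07 0 0 0; .5 0 0 -.08 0 0 0; .5 0 0 -.08 0 0 0"
}}

```text
time_s: 9.22
eef_pos: [0.5295, -0.037, 0.1577]
eef_rot: [0.001, 0.998, 0.055, 0.002]
wrist_force: [0.5, -0.8, -4.1]
opening: 0.735
grasp_force: 66.9
```

```bash
python3 -c "
from h import *
to(.497,.2915,.154)"
```

```text
tcp [ 0.5295 -0.037   0.1577] yaw 6.34 shift [ 0.0039 -0.3301  0.0032] turnz 0.08
```

Call:
{"name": "servo_tool", "arguments": {
  "series": ".5 0 -.012 0 0 0 0; .5 0 -.04 0 0 0 0; .5 .001 -.075 0 0 0 0; .5 .001 -.112 0 0 0 0; .5 .002 -.15 0 0 0 0; .5 .002 -.188 0 0 0 0; .5 .003 -.226 0 0 0 0; .5 .003 -.262 0 0 0 0; .5 .004 -.294 0 0 0 0; .5 .004 -.317 0 0 0 0; .5 .004 -.33 0 0 0 0; .5 .004 -.33 .01 0 0 0"
}}

```text
time_s: 10.22
eef_pos: [0.4951, 0.2949, 0.1452]
eef_rot: [-0.001, 0.998, 0.057, 0.0]
wrist_force: [0.0, 0.1, -4.1]
opening: 0.736
grasp_force: 67.4
```

Call:
{"name": "servo_tool", "arguments": {
  "series": ".5 0 0 .015 0 0 0; .5 0 0 .03 0 0 0; .5 0 0 .045 0 0 0; .5 0 0 .056 0 0 0; .5 0 0 .063 0 0 0; .5 0 0 .067 0 0 0; .5 0 0 .0685 0 0 0; .5 0 0 .0685 0 0 0; .5 0 0 .0685 0 0 0"
}}

```text
time_s: 10.97
eef_pos: [0.4956, 0.2911, 0.0778]
eef_rot: [0.001, 0.998, 0.055, -0.001]
wrist_force: [-5.7, -3.4, 5.0]
opening: 0.739
grasp_force: 67.8
```

Call:
{"name": "servo_tool", "arguments": {
  "series": ".2 0 0 0 0 0 0; -.2 0 0 0 0 0 0; -1 0 0 0 0 0 0; -1 0 0 0 0 0 0; -1 0 0 0 0 0 0; -1 0 0 0 0 0 0; -1 0 0 -.03 0 0 0; -1 0 0 -.065 0 0 0; -1 0 0 -.1 0 0 0; -1 0 0 -.12 0 0 0; -1 0 0 -.125 0 0 0; -1 0 0 -.125 0 0 0"
}}

```text
time_s: 11.97
eef_pos: [0.4973, 0.2923, 0.2041]
eef_rot: [-0.001, 0.998, 0.055, 0.002]
wrist_force: [-0.7, 1.0, -1.0]
opening: 1.001
grasp_force: 0.0
```

```bash
python3 -c "
from h import *
c=cam('wrist');save(c,'w5.png')
to(.591,-.0935,.2)"
```

```text
tcp [0.4961 0.2919 0.202 ] yaw 6.34 shift [0.0518 0.3935 0.0019] turnz 0.08
```

View pics/w5.png

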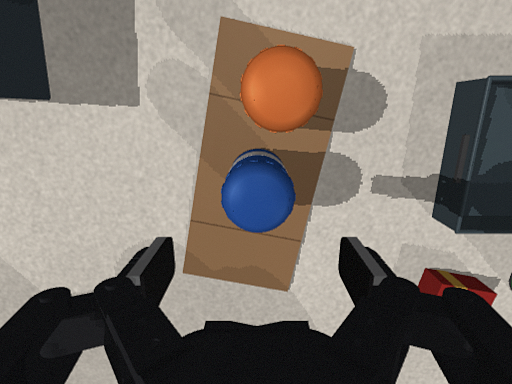

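Both stand upright: orange at (281,88), blue at (258,192). On to white.

Call:
{"name": "servo_tool", "arguments": {
  "series": "-1 .005 .034 0 0 0 0; -1 .01 .072 0 0 0 0; -1 .015 .112 0 0 0 0; -1 .02 .152 0 0 0 0; -1 .025 .192 0 0 0 0; -1 .03 .232 0 0 0 0; -1 .035 .272 0 0 0 0; -1 .041 .312 0 0 0 0; -1 .046 .348 0 0 0 0; -1 .05 .375 0 0 0 0; -1 .052 .392 0 0 0 0; -1 .052 .393 0 0 0 0"
}}

```text
time_s: 13.02
eef_pos: [0.5905, -0.096, 0.1996]
eef_rot: [-0.0, 0.999, 0.053, -0.001]
wrist_force: [0.1, 1.0, -0.0]
opening: 0.998
grasp_force: 0.0
```

```bash
python3 - <<'E'
from h import *
c=cam("wrist"); save(c,"w6.png"); to(.591,-.0935,.074)
E
```

```text
tcp [ 0.5902 -0.0941  0.1998] yaw 6.19 shift [ 0.0012 -0.0004  0.1258] turnz -0.07
```

View pics/w6.png

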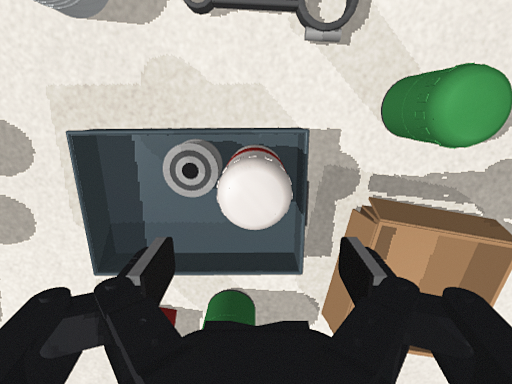

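White at (255,193) is centred, so I'll grasp it.

Call:
{"name": "servo_tool", "arguments": {
  "series": "-1 .001 0 .03 0 0 0; -1 .001 0 .06 0 0 0; -1 .001 0 .09 0 0 0; -1 .001 0 .112 0 0 0; -1 .001 0 .1265 0 0 0; -1 .001 0 .1265 0 0 0; .5 .001 0 .1265 0 0 0; .5 .001 0 .1265 0 0 0; .5 .001 0 .1265 0 0 0; .5 .001 0 .1265 0 0 0; .5 .001 0 .1265 0 0 0; .5 .001 0 .1265 0 0 0"
}}

```text
time_s: 14.07
eef_pos: [0.5928, -0.0927, 0.0766]
eef_rot: [0.0, 0.998, 0.055, 0.001]
wrist_force: [-0.1, 1.4, 5.4]
opening: 0.74
grasp_force: 66.6
```

Call:
{"name": "servo_tool", "arguments": {
  "series": ".5 0 0 0 0 0 0; .5 0 0 0 0 0 0; .5 0 0 -.01 0 0 0; .5 0 0 -.025 0 0 0; .5 0 0 -.05 0 0 0; .5 0 0 -.07 0 0 0; .5 0 0 -.08 0 0 0; .5 0 0 -.08 0 0 0"
}}

```text
time_s: 14.73
eef_pos: [0.5934, -0.0936, 0.1582]
eef_rot: [0.001, 0.998, 0.055, 0.002]
wrist_force: [0.2, -0.7, -2.5]
opening: 0.733
grasp_force: 66.6
```

```bash
python3 -c "
from h import *
to(.4075,.299,.154)"
```

```text
tcp [ 0.5934 -0.0936  0.1582] yaw 6.33 shift [-0.1415 -0.4107  0.0026] turnz 0.07
```

Call:
{"name": "servo_tool", "arguments": {
  "series": ".5 -.003 -.01 0 0 0 0; .5 -.01 -.035 0 0 0 0; .5 -.02 -.066 0 0 0 0; .5 -.032 -.098 0 0 0 0; .5 -.045 -.13 0 0 0 0; .5 -.06 -.162 0 0 0 0; .5 -.076 -.194 0 0 0 0; .5 -.094 -.225 0 0 0 0; .5 -.112 -.254 0 0 0 0; .5 -.126 -.283 0 0 0 0; .5 -.136 -.312 0 0 0 0; .5 -.14 -.34 0 0 0 0"
}}

```text
time_s: 15.73
eef_pos: [0.4112, 0.2307, 0.1531]
eef_rot: [0.0, 0.998, 0.055, -0.002]
wrist_force: [1.1, 0.8, -3.9]
opening: 0.737
grasp_force: 66.9
```

Call:
{"name": "servo_tool", "arguments": {
  "series": ".5 -.0015 -.025 0 0 0 0; .5 -.0015 -.047 0 0 0 0; .5 -.0015 -.062 0 0 0 0; .5 -.0015 -.07 .006 0 0 0; .5 -.0015 -.0705 .02 0 0 0; .5 -.0015 -.0705 .036 0 0 0; .5 -.0015 -.0705 .052 0 0 0; .5 -.0015 -.0705 .065 0 0 0; .5 -.0015 -.0705 .073 0 0 0; .5 -.0015 -.0705 .077 0 0 0; .5 -.0015 -.0705 .0785 0 0 0; .5 -.0015 -.0705 .0785 0 0 0"
}}

```text
time_s: 16.73
eef_pos: [0.4042, 0.2984, 0.0778]
eef_rot: [0.001, 0.998, 0.055, -0.003]
wrist_force: [-12.5, -6.8, 21.7]
opening: 0.735
grasp_force: 69.5
```

Call:
{"name": "servo_tool", "arguments": {
  "series": ".2 0 0 0 0 0 0; -.2 0 0 0 0 0 0; -1 0 0 0 0 0 0; -1 0 0 0 0 0 0; -1 0 0 0 0 0 0; -1 0 0 0 0 0 0; -1 0 0 -.03 0 0 0; -1 0 0 -.065 0 0 0; -1 0 0 -.1 0 0 0; -1 0 0 -.12 0 0 0; -1 0 0 -.125 0 0 0; -1 0 0 -.125 0 0 0"
}}

```text
time_s: 17.73
eef_pos: [0.4072, 0.3, 0.2036]
eef_rot: [-0.001, 0.998, 0.055, 0.002]
wrist_force: [-0.3, -0.1, -0.3]
opening: 1.001
grasp_force: 0.0
```

```bash
python3 - <<'E'
from h import *
c=cam("top");save(c,"t2.png")
to(.593,-.0285,.2)
E
```

```text
tcp [0.4061 0.2995 0.2017] yaw 6.33 shift [0.1496 0.3466 0.0017] turnz 0.07
```

View pics/t2.png

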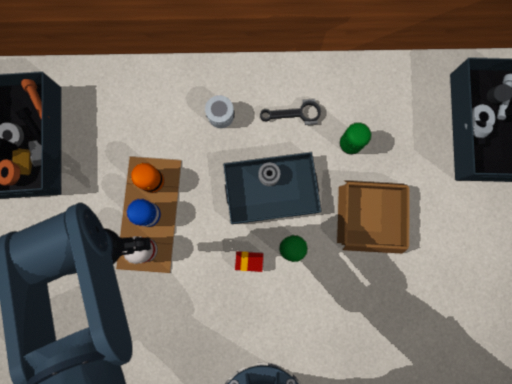

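All three stand on the card (orange 146,177; blue 142,213; white about 139,250), and the tray holds only the pulley at (269,173). Going over the pulley.

Call:
{"name": "servo_tool", "arguments": {
  "series": "-1 .012 .029 0 0 0 0; -1 .026 .061 0 0 0 0; -1 .041 .095 0 0 0 0; -1 .056 .129 0 0 0 0; -1 .071 .164 0 0 0 0; -1 .086 .2 0 0 0 0; -1 .101 .234 0 0 0 0; -1 .116 .268 0 0 0 0; -1 .13 .302 0 0 0 0; -1 .142 .33 0 0 0 0; -1 .1495 .3465 .02 0 0 0; -1 .1495 .3465 .05 0 0 0"
}}

```text
time_s: 18.78
eef_pos: [0.5958, -0.0328, 0.152]
eef_rot: [0.001, 0.999, 0.053, 0.002]
wrist_force: [0.2, 0.6, -0.0]
opening: 1.002
grasp_force: 0.0
```

```bash
python3 - <<'E'
from h import *
c=cam("wrist"); save(c,"w7.png"); P=cloud(c); z=P[...,2]
hs=cv2.HoughCircles(cv2.medianBlur(cv2.cvtColor(c["img"],cv2.COLOR_RGB2GRAY),3),cv2.HOUGH_GRADIENT,1.5,80,param1=80,param2=35,minRadius=25,maxRadius=80)
print(hs)
m=(z>.036)&(z<.048)&(np.hypot(P[...,0]-.593,P[...,1]+.0285)<.033); p=P[m]
print("pulley top",np.median(z[m]),(p.max(0)+p.min(0))/2,np.ptp(p,axis=0))
to(.593,-.0285,.030)
E
```

```text
[[[251.25     195.75      31.      ]
  [327.75     221.25      77.5     ]
  [413.25     239.25      54.25    ]
  [ 78.75     233.25      74.2     ]
  [486.75     195.75      60.85    ]
  [333.75      71.25      79.149994]
  [416.25       3.75      30.1     ]]]
pulley top 0.04204905395222988 [ 0.59420398 -0.02788325  0.04095337] [0.05611532 0.05547207 0.00800385]
tcp [ 0.5897 -0.0299  0.1431] yaw 6.14 shift [ 0.0044 -0.0007  0.1131] turnz -0.12
```

View pics/w7.png

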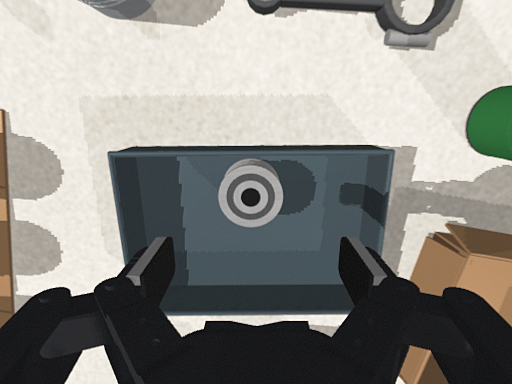

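The pulley is at (251,196), but the arm was still settling. I'll let it settle and measure again.

Call:
{"name": "servo_tool", "arguments": {
  "series": "-1 0 0 0 0 0 0; -1 0 0 0 0 0 0; -1 0 0 0 0 0 0"
}}

```text
time_s: 19.08
eef_pos: [0.593, -0.0278, 0.1524]
eef_rot: [0.0, 0.998, 0.056, 0.0]
wrist_force: [0.4, -1.2, 0.5]
opening: 0.997
grasp_force: 0.0
```

```bash
python3 - <<'E'
from h import *
c=cam("wrist"); P=cloud(c); z=P[...,2]
hs=cv2.HoughCircles(cv2.medianBlur(cv2.cvtColor(c["img"],cv2.COLOR_RGB2GRAY),3),cv2.HOUGH_GRADIENT,1.5,300,param1=80,param2=35,minRadius=25,maxRadius=45)
print(hs, ray(c,*hs[0,0,:2],.041))
m=(z>.036)&(z<.048)&(np.hypot(P[...,0]-.593,P[...,1]+.0285)<.033); p=P[m]
print("pulley top",np.median(z[m]),(p.max(0)+p.min(0))/2)
to(.594,-.0285,.030)
E
```

```text
[[[257.25 189.75  34.15]]] [ 0.59786736 -0.02760614  0.041     ]
pulley top 0.04207518225367196 [ 0.59419085 -0.02792697  0.04093233]
tcp [ 0.5934 -0.0278  0.1531] yaw 6.4 shift [0.0004 0.0007 0.1231] turnz 0.14
```

Call:
{"name": "servo_tool", "arguments": {
  "series": "-1 .002 0 .03 0 0 0; -1 .002 0 .06 0 0 0; -1 .002 0 .088 0 0 0; -1 .002 0 .108 0 0 0; -1 .002 0 .118 0 0 0; -1 .002 0 .1205 0 0 0; -1 .002 0 .1205 0 0 0; .6 .002 0 .1205 0 0 0; .6 .002 0 .1205 0 0 0; .6 .002 0 .1205 0 0 0; .6 .002 0 .1205 0 0 0; .6 .002 0 .1205 0 0 0"
}}

```text
time_s: 20.13
eef_pos: [0.5964, -0.0283, 0.0335]
eef_rot: [0.0, 0.998, 0.055, 0.002]
wrist_force: [-1.1, 1.5, 7.0]
opening: 0.643
grasp_force: 63.6
```

Call:
{"name": "servo_tool", "arguments": {
  "series": ".6 0 0 0 0 0 0; .6 0 0 0 0 0 0; .6 0 0 0 0 0 0"
}}

```text
time_s: 20.38
eef_pos: [0.5964, -0.0283, 0.0335]
eef_rot: [0.0, 0.998, 0.055, 0.002]
wrist_force: [-1.1, 1.9, 6.1]
opening: 0.635
grasp_force: 63.6
```

Call:
{"name": "servo_tool", "arguments": {
  "series": ".6 0 0 -.01 0 0 0; .6 0 0 -.025 0 0 0; .6 0 0 -.05 0 0 0; .6 0 0 -.072 0 0 0; .6 0 0 -.085 0 0 0; .6 0 0 -.085 0 0 0; .6 0 0 -.085 0 0 0"
}}

```text
time_s: 20.97
eef_pos: [0.5951, -0.0283, 0.1169]
eef_rot: [0.0, 0.998, 0.055, 0.001]
wrist_force: [-0.0, -0.5, -3.5]
opening: 0.635
grasp_force: 64.2
```

```bash
python3 - <<'E'
from h import *
c=cam("wrist"); save(c,"w8.png"); to(.479,-.291,.115)
E
```

```text
tcp [ 0.5942 -0.0281  0.1156] yaw 6.33 shift [-0.1435  0.2486  0.0006] turnz 0.07
```

View pics/w8.png

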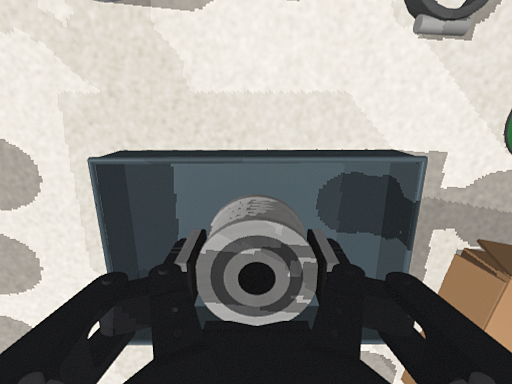

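Pulley held level, at pixel (257,275). Carrying it to the carton.

Call:
{"name": "servo_tool", "arguments": {
  "series": ".6 -.006 .01 0 0 0 0; .6 -.018 .032 0 0 0 0; .6 -.034 .06 0 0 0 0; .6 -.052 .09 0 0 0 0; .6 -.07 .121 0 0 0 0; .6 -.088 .152 0 0 0 0; .6 -.105 .182 0 0 0 0; .6 -.12 .209 0 0 0 0; .6 -.133 .23 0 0 0 0; .6 -.141 .244 0 0 0 0; .6 -.1435 .2485 0 0 0 0; .6 -.1435 .2485 0 0 0 0"
}}

```text
time_s: 22.02
eef_pos: [0.478, -0.292, 0.1149]
eef_rot: [-0.001, 0.999, 0.054, -0.001]
wrist_force: [-0.0, 0.6, -2.9]
opening: 0.639
grasp_force: 64.4
```

Call:
{"name": "servo_tool", "arguments": {
  "series": ".6 0 0 0 0 0 0; .6 0 0 0 0 0 0"
}}

```text
time_s: 22.18
eef_pos: [0.4795, -0.2898, 0.1156]
eef_rot: [-0.001, 0.998, 0.056, -0.0]
wrist_force: [0.4, -0.2, -4.3]
opening: 0.646
grasp_force: 64.4
```

```bash
python3 - <<'E'
from h import *
to(.479,-.291,.115)
c=cam("wrist"); save(c,"w9.png"); P=cloud(c)
hsv=cv2.cvtColor(c["img"],cv2.COLOR_RGB2HSV).astype(int);H,S=hsv[...,0],hsv[...,1]; z=P[...,2]
b=(H>5)&(H<25)&(S>60)
f=b&(z<.012)&(np.hypot(P[...,0]-.479,P[...,1]+.291)<.11); print("floor z",np.median(z[f&(z>0)]))
t=cam("top"); P=cloud(t); z=P[...,2]; f=(abs(z-.004)<.01)&(abs(P[...,0]-.479)<.09)&(abs(P[...,1]+.291)<.09)
E
```

```text
tcp [ 0.4795 -0.2898  0.1156] yaw 6.38 shift [-0.0006  0.0011  0.0006] turnz 0.12
floor z 0.004835371101358205
```

View pics/w9.png

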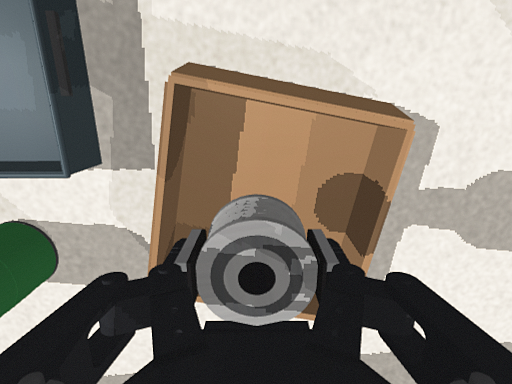

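The carton is centred below and its floor measures z ≈ 0.005. Lowering.

Call:
{"name": "servo_tool", "arguments": {
  "series": ".6 0 .001 .012 0 0 0; .6 0 .001 .03 0 0 0; .6 0 .001 .048 0 0 0; .6 0 .001 .063 0 0 0; .6 0 .001 .073 0 0 0; .6 0 .001 .079 0 0 0; .6 0 .001 .082 0 0 0; .6 0 .001 .0835 0 0 0; .6 0 .001 .0835 0 0 0; .6 0 .001 .0835 0 0 0; .6 0 .001 .0835 0 0 0"
}}

```text
time_s: 23.2
eef_pos: [0.4791, -0.2909, 0.0345]
eef_rot: [-0.001, 0.998, 0.056, -0.001]
wrist_force: [-10.3, 7.7, 16.3]
opening: 0.64
grasp_force: 66.2
```

Call:
{"name": "servo_tool", "arguments": {
  "series": ".3 0 0 0 0 0 0; 0 0 0 0 0 0 0; -.5 0 0 0 0 0 0; -1 0 0 0 0 0 0; -1 0 0 0 0 0 0; -1 0 0 0 0 0 0; -1 0 0 -.02 0 0 0; -1 0 0 -.055 0 0 0; -1 0 0 -.095 0 0 0; -1 0 0 -.135 0 0 0; -1 0 0 -.16 0 0 0; -1 0 0 -.17 0 0 0"
}}

```text
time_s: 24.2
eef_pos: [0.4818, -0.2938, 0.2082]
eef_rot: [0.003, 0.998, 0.055, 0.003]
wrist_force: [0.1, -0.8, -0.8]
opening: 0.999
grasp_force: 0.0
```

Call:
{"name": "servo_tool", "arguments": {
  "series": "-1 0 0 0 0 0 0; -1 0 0 0 0 0 0; -1 0 0 0 0 0 0"
}}

```text
time_s: 24.45
eef_pos: [0.4788, -0.2912, 0.2004]
eef_rot: [-0.001, 0.998, 0.055, -0.001]
wrist_force: [0.4, -0.7, -1.1]
opening: 0.999
grasp_force: 0.0
```

```bash
python3 - <<'E'
from h import *
c=cam("wrist"); save(c,"w10.png"); P=cloud(c); z=P[...,2]
m=(z>.03)&(z<.06)&(np.hypot(P[...,0]-.479,P[...,1]+.291)<.04); p=P[m]; print(np.median(z[m]),p.std(0),(p.max(0)+p.min(0))/2)
to(.4065,.2988,.2)
E
```

```text
0.043034117249268256 [0.01419255 0.01395112 0.00091081] [ 0.477416   -0.29097734  0.03845402]
tcp [ 0.4787 -0.2911  0.2002] yaw 6.33 shift [-0.0067 -0.5943  0.0022] turnz 0.07
```

View pics/w10.png

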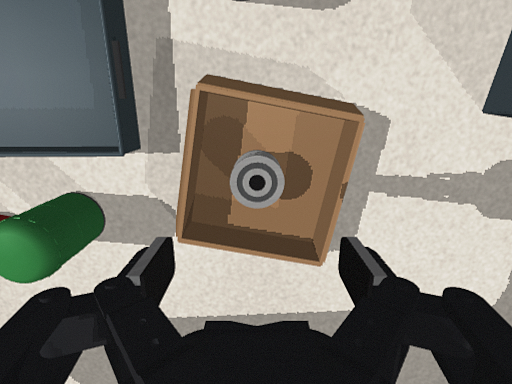

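Pulley lies flat near the carton's centre, at pixel (257,181), with its top at z = 0.043. That was my 14th picture, so from here I check by numbers only. Now I'll return the filters, white first.

Call:
{"name": "servo_tool", "arguments": {
  "series": "-1 0 -.02 0 0 0 0; -1 0 -.05 0 0 0 0; -1 -.001 -.085 0 0 0 0; -1 -.001 -.12 0 0 0 0; -1 -.002 -.155 0 0 0 0; -1 -.002 -.19 0 0 0 0; -1 -.002 -.222 0 0 0 0; -1 -.003 -.252 0 0 0 0; -1 -.003 -.278 0 0 0 0; -1 -.003 -.3 0 0 0 0; -1 -.003 -.32 0 0 0 0; -1 -.003 -.34 0 0 0 0"
}}

```text
time_s: 25.5
eef_pos: [0.4379, 0.0469, 0.201]
eef_rot: [-0.0, 0.998, 0.055, -0.002]
wrist_force: [0.4, 0.3, 0.2]
opening: 1.0
grasp_force: 0.0
```

Call:
{"name": "servo_tool", "arguments": {
  "series": "-1 0 -.03 0 0 0 0; -1 -.001 -.063 0 0 0 0; -1 -.001 -.098 0 0 0 0; -1 -.002 -.133 0 0 0 0; -1 -.002 -.166 0 0 0 0; -1 -.003 -.196 0 0 0 0; -1 -.003 -.222 0 0 0 0; -1 -.0035 -.242 0 0 0 0; -1 -.0035 -.254 0 0 0 0; -1 -.0035 -.254 0 0 0 0; -1 -.0035 -.254 0 0 0 0; -1 -.0035 -.254 0 0 0 0"
}}

```text
time_s: 26.5
eef_pos: [0.4076, 0.2967, 0.202]
eef_rot: [0.0, 0.998, 0.055, -0.001]
wrist_force: [0.0, -1.0, 0.5]
opening: 1.002
grasp_force: 0.0
```

```bash
python3 - <<'E'
from h import *
to(.4065,.2995,.0755)
for n in("wrist","top"):
    c=cam(n); P=cloud(c); hsv=cv2.cvtColor(c["img"],cv2.COLOR_RGB2HSV).astype(int);H,S,V=hsv[...,0],hsv[...,1],hsv[...,2]; z=P[...,2]
    for k,x,y in(("white",.4065,.2995),("blue",.4965,.292),("orange",.586,.2827)):
        p=P[(z>.075)&(z<.108)&(np.hypot(P[...,0]-x,P[...,1]-y)<.045)]
        if len(p)>50: q=p[p[:,2]>p[:,2].max()-.012]; print(n,k,len(p),p[:,2].max().round(4),((p.max(0)+p.min(0))/2)[:2].round(4),q.mean(0)[:2].round(4))
E
```

```text
tcp [0.4076 0.2967 0.202 ] yaw 6.31 shift [-0.0006 -0.003   0.1265] turnz 0.05
wrist white 4370 0.1067 [0.4051 0.2985] [0.4067 0.2989]
wrist blue 5806 0.107 [0.4949 0.2915] [0.4954 0.292 ]
wrist orange 534 0.0968 [0.5565 0.2808] [0.5541 0.2808]
top white 255 0.1075 [0.4023 0.2954] [0.3883 0.2945]
top blue 578 0.1077 [0.495  0.2911] [0.4935 0.2901]
top orange 561 0.1077 [0.5834 0.2832] [0.5825 0.2815]
```

Call:
{"name": "servo_tool", "arguments": {
  "series": "-1 -.0005 -.002 .03 0 0 0; -1 -.0005 -.002 .06 0 0 0; -1 -.0005 -.002 .09 0 0 0; -1 -.0005 -.002 .112 0 0 0; -1 -.0005 -.002 .126 0 0 0; -1 -.0005 -.002 .126 0 0 0; .5 -.0005 -.002 .126 0 0 0; .5 -.0005 -.002 .126 0 0 0; .5 -.0005 -.002 .126 0 0 0; .5 -.0005 -.002 .126 0 0 0; .5 -.0005 -.002 .126 0 0 0; .5 -.0005 -.002 .126 0 0 0"
}}

```text
time_s: 27.6
eef_pos: [0.4083, 0.2998, 0.0783]
eef_rot: [-0.0, 0.998, 0.055, 0.001]
wrist_force: [0.3, -2.1, 7.0]
opening: 0.735
grasp_force: 66.1
```

Call:
{"name": "servo_tool", "arguments": {
  "series": ".5 0 0 0 0 0 0; .5 0 0 0 0 0 0; .5 0 0 -.01 0 0 0; .5 0 0 -.025 0 0 0; .5 0 0 -.05 0 0 0; .5 0 0 -.07 0 0 0; .5 0 0 -.08 0 0 0; .5 0 0 -.08 0 0 0; .5 0 0 -.08 0 0 0"
}}

```text
time_s: 28.35
eef_pos: [0.4068, 0.2997, 0.1568]
eef_rot: [-0.0, 0.998, 0.055, 0.0]
wrist_force: [-0.8, -0.4, -3.2]
opening: 0.732
grasp_force: 66.7
```

```bash
python3 -c "
from h import *
to(.5932,-.0935,.155)"
```

```text
tcp [0.4068 0.2997 0.1568] yaw 6.34 shift [0.1418 0.4113 0.0017] turnz 0.08
```

Call:
{"name": "servo_tool", "arguments": {
  "series": ".5 0 .012 0 0 0 0; .5 .001 .036 0 0 0 0; .5 .003 .066 0 0 0 0; .5 .008 .098 0 0 0 0; .5 .018 .128 0 0 0 0; .5 .032 .158 0 0 0 0; .5 .048 .188 0 0 0 0; .5 .065 .218 0 0 0 0; .5 .08 .249 0 0 0 0; .5 .094 .281 0 0 0 0; .5 .107 .312 0 0 0 0; .5 .118 .342 0 0 0 0"
}}

```text
time_s: 29.35
eef_pos: [0.5614, -0.0295, 0.1547]
eef_rot: [-0.0, 0.998, 0.055, -0.002]
wrist_force: [-0.1, 0.3, -2.8]
opening: 0.737
grasp_force: 67.1
```

Call:
{"name": "servo_tool", "arguments": {
  "series": ".5 .01 .026 0 0 0 0; .5 .017 .047 0 0 0 0; .5 .022 .062 0 0 0 0; .5 .024 .069 0 0 0 0; .5 .024 .0695 0 0 0 0; .5 .024 .0695 0 0 0 0; .5 .024 .0695 0 0 0 0"
}}

```text
time_s: 29.93
eef_pos: [0.5927, -0.0924, 0.1563]
eef_rot: [-0.001, 0.998, 0.056, -0.001]
wrist_force: [0.3, -0.1, -3.6]
opening: 0.74
grasp_force: 67.1
```

```bash
python3 -c "
from h import *
to(.5932,-.0935,.0755)"
```

```text
tcp [ 0.5927 -0.0924  0.1563] yaw 6.39 shift [0.0004 0.0012 0.0808] turnz 0.13
```

Call:
{"name": "servo_tool", "arguments": {
  "series": ".5 .0005 .001 .012 0 0 0; .5 .0005 .001 .03 0 0 0; .5 .0005 .001 .048 0 0 0; .5 .0005 .001 .062 0 0 0; .5 .0005 .001 .072 0 0 0; .5 .0005 .001 .077 0 0 0; .5 .0005 .001 .0795 0 0 0; .5 .0005 .001 .0805 0 0 0; .5 .0005 .001 .0805 0 0 0; .5 .0005 .001 .0805 0 0 0"
}}

```text
time_s: 30.77
eef_pos: [0.5942, -0.094, 0.0773]
eef_rot: [-0.0, 0.998, 0.056, -0.0]
wrist_force: [-5.4, 3.4, 6.1]
opening: 0.739
grasp_force: 67.1
```

Call:
{"name": "servo_tool", "arguments": {
  "series": ".2 0 0 0 0 0 0; -.2 0 0 0 0 0 0; -1 0 0 0 0 0 0; -1 0 0 0 0 0 0; -1 0 0 0 0 0 0; -1 0 0 0 0 0 0; -1 0 0 -.03 0 0 0; -1 0 0 -.065 0 0 0; -1 0 0 -.1 0 0 0; -1 0 0 -.12 0 0 0; -1 0 0 -.125 0 0 0; -1 0 0 -.125 0 0 0"
}}

```text
time_s: 31.77
eef_pos: [0.5955, -0.0952, 0.2036]
eef_rot: [0.001, 0.998, 0.055, 0.002]
wrist_force: [-0.1, -0.2, 0.1]
opening: 1.001
grasp_force: 0.0
```

```bash
python3 - <<'E'
from h import *
c=cam("top"); P=cloud(c); z=P[...,2]
p=P[(z>.075)&(z<.108)&(np.hypot(P[...,0]-.591,P[...,1]+.093)<.045)]
if len(p): print(p[:,2].max(),((p.max(0)+p.min(0))/2)[:2])
c=cam("wrist"); P=cloud(c); z=P[...,2]
p=P[(z>.075)&(z<.115)&(np.hypot(P[...,0]-.591,P[...,1]+.093)<.045)]; print(len(p),p[:,2].max(),((p.max(0)+p.min(0))/2)[:2])
to(.4965,.292,.2)
E
```

```text
0.10794130993168993 [ 0.58257669 -0.09440878]
4343 0.10614630574155368 [ 0.59142479 -0.09472461]
tcp [ 0.5936 -0.0945  0.2   ] yaw 6.33 shift [-0.0539 -0.3949  0.0004] turnz 0.07
```

White is back within about 2 mm. Next, blue.

Call:
{"name": "servo_tool", "arguments": {
  "series": "-1 -.005 -.034 0 0 0 0; -1 -.01 -.072 0 0 0 0; -1 -.015 -.112 0 0 0 0; -1 -.02 -.152 0 0 0 0; -1 -.025 -.192 0 0 0 0; -1 -.03 -.232 0 0 0 0; -1 -.036 -.272 0 0 0 0; -1 -.042 -.312 0 0 0 0; -1 -.047 -.348 0 0 0 0; -1 -.051 -.376 0 0 0 0; -1 -.054 -.394 0 0 0 0; -1 -.054 -.395 0 0 0 0"
}}

```text
time_s: 32.87
eef_pos: [0.4942, 0.2948, 0.1987]
eef_rot: [0.0, 0.998, 0.057, -0.002]
wrist_force: [-0.5, -0.2, 0.6]
opening: 0.999
grasp_force: 0.0
```

Call:
{"name": "servo_tool", "arguments": {
  "series": "-1 0 0 0 0 0 0; -1 0 0 0 0 0 0; -1 0 0 0 0 0 0"
}}

```text
time_s: 33.12
eef_pos: [0.497, 0.2907, 0.2003]
eef_rot: [0.0, 0.999, 0.055, -0.001]
wrist_force: [0.5, -1.2, -0.0]
opening: 1.001
grasp_force: 0.0
```

```bash
python3 -c "
from h import *
to(.4965,.292,.0755)"
```

```text
tcp [0.497  0.2907 0.2003] yaw 6.26 shift [-1.000e-04 -1.400e-03  1.248e-01] turnz -0.0
```

Call:
{"name": "servo_tool", "arguments": {
  "series": "-1 0 -.001 .03 0 0 0; -1 0 -.001 .06 0 0 0; -1 0 -.001 .09 0 0 0; -1 0 -.001 .112 0 0 0; -1 0 -.001 .1245 0 0 0; -1 0 -.001 .1245 0 0 0; .5 0 -.001 .1245 0 0 0; .5 0 -.001 .1245 0 0 0; .5 0 -.001 .1245 0 0 0; .5 0 -.001 .1245 0 0 0; .5 0 -.001 .1245 0 0 0; .5 0 -.001 .1245 0 0 0"
}}

```text
time_s: 34.12
eef_pos: [0.4984, 0.2932, 0.0788]
eef_rot: [-0.0, 0.998, 0.055, 0.002]
wrist_force: [0.0, -3.3, 6.2]
opening: 0.737
grasp_force: 66.5
```

Call:
{"name": "servo_tool", "arguments": {
  "series": ".5 0 0 0 0 0 0; .5 0 0 0 0 0 0; .5 0 0 -.01 0 0 0; .5 0 0 -.025 0 0 0; .5 0 0 -.05 0 0 0; .5 0 0 -.07 0 0 0; .5 0 0 -.08 0 0 0; .5 0 0 -.08 0 0 0; .5 0 0 -.08 0 0 0"
}}

```text
time_s: 34.87
eef_pos: [0.4965, 0.293, 0.1567]
eef_rot: [-0.0, 0.998, 0.055, 0.0]
wrist_force: [-0.2, -0.1, -4.3]
opening: 0.739
grasp_force: 66.8
```

```bash
python3 -c "
from h import *
to(.5293,-.037,.155)"
```

```text
tcp [0.4965 0.293  0.1567] yaw 6.34 shift [-0.0039  0.3316  0.0017] turnz 0.08
```

Call:
{"name": "servo_tool", "arguments": {
  "series": ".5 0 .012 0 0 0 0; .5 0 .04 0 0 0 0; .5 -.001 .075 0 0 0 0; .5 -.001 .112 0 0 0 0; .5 -.002 .15 0 0 0 0; .5 -.002 .188 0 0 0 0; .5 -.003 .226 0 0 0 0; .5 -.003 .262 0 0 0 0; .5 -.004 .294 0 0 0 0; .5 -.004 .318 0 0 0 0; .5 -.004 .3315 0 0 0 0; .5 -.004 .3315 0 0 0 0"
}}

```text
time_s: 35.87
eef_pos: [0.5287, -0.0399, 0.1554]
eef_rot: [0.0, 0.999, 0.053, -0.001]
wrist_force: [0.5, -0.1, -4.5]
opening: 0.74
grasp_force: 67.4
```

Call:
{"name": "servo_tool", "arguments": {
  "series": ".5 0 0 0 0 0 0; .5 0 0 0 0 0 0; .5 0 0 0 0 0 0"
}}

```text
time_s: 36.12
eef_pos: [0.5288, -0.0357, 0.1562]
eef_rot: [-0.0, 0.998, 0.056, -0.001]
wrist_force: [0.6, 0.5, -3.5]
opening: 0.734
grasp_force: 67.4
```

```bash
python3 -c "
from h import *
to(.5293,-.037,.0755)"
```

```text
tcp [ 0.5288 -0.0357  0.1562] yaw 6.42 shift [0.0004 0.0014 0.0807] turnz 0.16
```

Call:
{"name": "servo_tool", "arguments": {
  "series": ".5 .0005 .001 .012 0 0 0; .5 .0005 .001 .03 0 0 0; .5 .0005 .001 .048 0 0 0; .5 .0005 .001 .062 0 0 0; .5 .0005 .001 .072 0 0 0; .5 .0005 .001 .077 0 0 0; .5 .0005 .001 .0795 0 0 0; .5 .0005 .001 .0805 0 0 0; .5 .0005 .001 .0805 0 0 0; .5 .0005 .001 .0805 0 0 0"
}}

```text
time_s: 36.95
eef_pos: [0.5292, -0.0369, 0.0779]
eef_rot: [-0.001, 0.998, 0.056, -0.001]
wrist_force: [-10.3, 3.0, 14.1]
opening: 0.737
grasp_force: 69.0
```

Call:
{"name": "servo_tool", "arguments": {
  "series": ".2 0 0 0 0 0 0; -.2 0 0 0 0 0 0; -1 0 0 0 0 0 0; -1 0 0 0 0 0 0; -1 0 0 0 0 0 0; -1 0 0 0 0 0 0; -1 0 0 -.03 0 0 0; -1 0 0 -.065 0 0 0; -1 0 0 -.1 0 0 0; -1 0 0 -.12 0 0 0; -1 0 0 -.125 0 0 0; -1 0 0 -.125 0 0 0"
}}

```text
time_s: 37.95
eef_pos: [0.5314, -0.0383, 0.2034]
eef_rot: [0.001, 0.998, 0.055, 0.002]
wrist_force: [1.2, 1.0, 0.3]
opening: 1.002
grasp_force: 0.0
```

```bash
python3 - <<'E'
from h import *
c=cam("wrist"); P=cloud(c); z=P[...,2]
for x,y in((.591,-.093),(.5275,-.037)):
    p=P[(z>.075)&(z<.115)&(np.hypot(P[...,0]-x,P[...,1]-y)<.042)]; print(len(p),p[:,2].max(),((p.max(0)+p.min(0))/2)[:2])
to(.586,.2827,.2)
E
```

```text
5118 0.1058953032965044 [ 0.58956595 -0.09308623]
4272 0.10582110956507143 [ 0.52758272 -0.0375199 ]
tcp [ 0.5302 -0.038   0.2014] yaw 6.33 shift [ 0.0908 -0.3126  0.0013] turnz 0.07
```

White and blue are both back on their spots. Now orange.

Call:
{"name": "servo_tool", "arguments": {
  "series": "-1 .009 -.032 0 0 0 0; -1 .019 -.066 0 0 0 0; -1 .029 -.1 0 0 0 0; -1 .039 -.134 0 0 0 0; -1 .049 -.168 0 0 0 0; -1 .059 -.202 0 0 0 0; -1 .069 -.236 0 0 0 0; -1 .078 -.267 0 0 0 0; -1 .085 -.291 0 0 0 0; -1 .089 -.306 0 0 0 0; -1 .091 -.3125 0 0 0 0; -1 .091 -.3125 0 0 0 0"
}}

```text
time_s: 39.0
eef_pos: [0.5853, 0.2833, 0.1995]
eef_rot: [0.0, 0.998, 0.056, -0.001]
wrist_force: [0.6, -0.1, -0.5]
opening: 0.999
grasp_force: 0.0
```

Call:
{"name": "servo_tool", "arguments": {
  "series": "-1 0 0 0 0 0 0; -1 0 0 0 0 0 0; -1 0 0 0 0 0 0"
}}

```text
time_s: 39.25
eef_pos: [0.5861, 0.2812, 0.2013]
eef_rot: [0.0, 0.999, 0.054, -0.0]
wrist_force: [-0.4, -0.6, 0.1]
opening: 1.003
grasp_force: 0.0
```

```bash
python3 -c "
from h import *
to(.586,.2827,.0755)"
```

```text
tcp [0.5861 0.2812 0.2013] yaw 6.24 shift [ 1.000e-04 -1.500e-03  1.258e-01] turnz -0.02
```

Call:
{"name": "servo_tool", "arguments": {
  "series": "-1 0 -.001 .03 0 0 0; -1 0 -.001 .06 0 0 0; -1 0 -.001 .09 0 0 0; -1 0 -.001 .112 0 0 0; -1 0 -.001 .1245 0 0 0; -1 0 -.001 .1245 0 0 0; .5 0 -.001 .1245 0 0 0; .5 0 -.001 .1245 0 0 0; .5 0 -.001 .1245 0 0 0; .5 0 -.001 .1245 0 0 0; .5 0 -.001 .1245 0 0 0; .5 0 -.001 .1245 0 0 0"
}}

```text
time_s: 40.25
eef_pos: [0.5875, 0.2839, 0.0792]
eef_rot: [-0.0, 0.998, 0.055, 0.002]
wrist_force: [0.9, -2.4, 6.3]
opening: 0.738
grasp_force: 66.5
```

Call:
{"name": "servo_tool", "arguments": {
  "series": ".5 0 0 0 0 0 0; .5 0 0 0 0 0 0; .5 0 0 -.01 0 0 0; .5 0 0 -.025 0 0 0; .5 0 0 -.05 0 0 0; .5 0 0 -.07 0 0 0; .5 0 0 -.08 0 0 0; .5 0 0 -.08 0 0 0; .5 0 0 -.08 0 0 0"
}}

```text
time_s: 41.0
eef_pos: [0.5856, 0.2838, 0.1568]
eef_rot: [-0.0, 0.998, 0.055, 0.0]
wrist_force: [0.5, -0.5, -4.5]
opening: 0.738
grasp_force: 66.8
```

```bash
python3 -c "
from h import *
to(.5803,.0375,.155)"
```

```text
tcp [0.5856 0.2838 0.1568] yaw 6.34 shift [-0.0325  0.2442  0.0017] turnz 0.08
```

Call:
{"name": "servo_tool", "arguments": {
  "series": ".5 -.002 .012 0 0 0 0; .5 -.006 .038 0 0 0 0; .5 -.01 .07 0 0 0 0; .5 -.014 .104 0 0 0 0; .5 -.019 .138 0 0 0 0; .5 -.023 .17 0 0 0 0; .5 -.027 .2 0 0 0 0; .5 -.03 .224 0 0 0 0; .5 -.032 .238 0 0 0 0; .5 -.0325 .2445 0 0 0 0; .5 -.0325 .2445 0 0 0 0; .5 -.0325 .2445 0 0 0 0"
}}

```text
time_s: 42.0
eef_pos: [0.5802, 0.0377, 0.1562]
eef_rot: [-0.0, 0.998, 0.055, -0.0]
wrist_force: [0.9, 0.8, -4.3]
opening: 0.738
grasp_force: 67.2
```

Call:
{"name": "servo_tool", "arguments": {
  "series": ".5 0 0 0 0 0 0; .5 0 0 0 0 0 0"
}}

```text
time_s: 42.17
eef_pos: [0.5804, 0.0385, 0.1566]
eef_rot: [-0.0, 0.998, 0.056, -0.0]
wrist_force: [-0.2, -0.0, -3.6]
opening: 0.738
grasp_force: 67.2
```

```bash
python3 -c "
from h import *
to(.5803,.0375,.0755)"
```

```text
tcp [0.5804 0.0385 0.1566] yaw 6.43 shift [-0.0002  0.0011  0.0811] turnz 0.17
```

Call:
{"name": "servo_tool", "arguments": {
  "series": ".5 0 .001 .012 0 0 0; .5 0 .001 .03 0 0 0; .5 0 .001 .048 0 0 0; .5 0 .001 .062 0 0 0; .5 0 .001 .072 0 0 0; .5 0 .001 .077 0 0 0; .5 0 .001 .0795 0 0 0; .5 0 .001 .0805 0 0 0; .5 0 .001 .0805 0 0 0; .5 0 .001 .0805 0 0 0"
}}

```text
time_s: 43.0
eef_pos: [0.5797, 0.0369, 0.0783]
eef_rot: [-0.0, 0.998, 0.056, -0.001]
wrist_force: [-12.8, 1.3, 15.5]
opening: 0.735
grasp_force: 69.1
```

Call:
{"name": "servo_tool", "arguments": {
  "series": ".2 0 0 0 0 0 0; -.2 0 0 0 0 0 0; -1 0 0 0 0 0 0; -1 0 0 0 0 0 0; -1 0 0 0 0 0 0; -1 0 0 0 0 0 0; -1 0 0 -.03 0 0 0; -1 0 0 -.065 0 0 0; -1 0 0 -.1 0 0 0; -1 0 0 -.135 0 0 0; -1 0 0 -.16 0 0 0; -1 0 0 -.165 0 0 0"
}}

```text
time_s: 44.0
eef_pos: [0.5836, 0.0358, 0.2474]
eef_rot: [0.001, 0.998, 0.055, 0.005]
wrist_force: [-0.0, 0.0, 0.9]
opening: 0.999
grasp_force: 0.0
```

Call:
{"name": "servo_tool", "arguments": {
  "series": "-1 -.03 0 0 0 0 0; -1 -.06 0 0 0 0 0; -1 -.09 0 0 0 0 0; -1 -.12 0 0 0 0 0; -1 -.15 0 0 0 0 0; -1 -.18 0 0 0 0 0; -1 -.18 0 0 0 0 0; -1 -.18 0 0 0 0 0; -1 -.18 0 0 0 0 0; -1 -.18 0 0 0 0 0"
}}

```text
time_s: 44.83
eef_pos: [0.4027, 0.0161, 0.2414]
eef_rot: [0.0, 0.998, 0.055, 0.0]
wrist_force: [0.3, 0.0, 0.6]
opening: 1.001
grasp_force: 0.0
```

```bash
python3 - <<'E'
from h import *
d={k:(v if v.ndim else float(v)) for k,v in dict(np.load("top0.npz")).items()}
c=cam("top"); w=cam("wrist")
for n,k in(("before",d),("after",c),("wrist",w)):
    P=cloud(k); z=P[...,2]
    for q,x,y,lo in(("white",.591,-.093,.075),("blue",.5275,-.037,.075),("orange",.578,.038,.075),("pulley",.479,-.291,.03)):
        p=P[(z>lo)&(z<(.108 if lo>.05 else .048))&(np.hypot(P[...,0]-x,P[...,1]-y)<.042)]
        if len(p)>30: print(n,q,len(p),p[:,2].max().round(3),((p.max(0)+p.min(0))/2)[:2].round(4),p.mean(0)[:2].round(4))
D=np.abs(c["img"].astype(int)-d["img"]).max(2)
for n,(u,v) in dict(piston=(220,111),conrod=(290,113),box=(249,261),orange=(244,177),white=(296,171),blue=(275,196)).items(): print(n,np.median(D[v-12:v+13,u-14:u+15]))
print(ctrl.get_obs()["time_s"],ctrl.get_obs()["wrist_force"])
E
```

```text
before white 545 0.108 [ 0.5899 -0.0929] [ 0.5876 -0.0917]
before blue 549 0.107 [ 0.5267 -0.0382] [ 0.5254 -0.0368]
before orange 550 0.108 [0.5775 0.0384] [0.5753 0.0375]
after white 550 0.108 [ 0.5881 -0.0942] [ 0.5857 -0.0927]
after blue 550 0.108 [ 0.5255 -0.0368] [ 0.5232 -0.0363]
after orange 541 0.108 [0.5758 0.0372] [0.5739 0.0368]
after pulley 391 0.048 [ 0.477  -0.2904] [ 0.4762 -0.2896]
wrist white 1598 0.104 [ 0.5669 -0.0951] [ 0.5649 -0.0906]
wrist blue 4791 0.106 [ 0.5258 -0.037 ] [ 0.5244 -0.034 ]
wrist orange 1274 0.105 [0.5559 0.0347] [0.5519 0.034 ]
wrist pulley 197 0.044 [ 0.4711 -0.2709] [ 0.4705 -0.2667]
piston 5.0
conrod 5.0
box 90.0
orange 16.0
white 23.0
blue 17.0
44.9333 [ 0.76922427  0.03866294 -1.2510712 ]
```

All three filters measure within about 2 mm of where they started. The red box pixels differ only because the gripper now hangs over it, and nothing went low near it.

```bash
python3 -c "
from bench import ctrl
print(ctrl.hand_in())"
```

```text
the job is handed in; nothing more can be done
None
```

I handed the job in at about 45 s (limit 141 s): the pulley lies flat near the middle of the carton, and all three filters stand in the tray within about 2 mm of where they started. The hand-in returned no verdict. The piston and connecting rod look unmoved in the last top view; the red box was hidden by the gripper there, but no move went low near it.

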